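# Load two bearings into the hand press carriage

## Task

Load the hand press: with the brass carriage still out at the feed deck, slide the two white ceramic bearings one at a time across the green deck, never lifting them, so that one drops flat to the bottom of each carriage pocket (either bearing in either pocket). Then push the loaded carriage by its red post under the round plunger, right up to its stop, and leave the other things on the cart where they are.

Things in the scene. Friction and masses are not known exactly. Their poses are not given: they have to be found in the camera images.
- press: Fixed chrome C-frame hand press on a steel bed; its x, y axes are those of deck and carriage, yaw within 0.3 rad. Origin on the cart top. The 215 mm high column stands at x 12 to 88, y 185 to 245 mm, the head (underside 153 mm up) reaches from it to y 80 mm, the lever (310 mm high, not used) is beside it. A 30 mm high guide rail runs along y at x 84 to 96 mm.
- deck (a point): Centre of the top of the flat green feed deck, 25.5 mm above the cart, 154 mm (x) by 215 mm (y), without rims. Its +x edge meets the carriage's track with a 0.5 mm seam; the carriage's pockets lie on a line along y, 25.5 mm beyond that edge.
- plunger (a point): Centre of the underside of the fixed round plunger foot, 68 mm in diameter, 62 mm above the cart, over the carriage's line. The carriage ends with the middle between its pockets below this point.
- carriage (a joint): Position of the brass carriage along the press's +y, in m: 0 = fully out, 0.18 = against its stop. Starts between 0 and 0.03. Slides with about 2.5 N of friction and stays where left. Pocket block 50 mm (x) by 110 mm (y), top 25 mm above the cart (0.5 mm below the deck); a tail at its -y end carries the red post.
- pocket_inner (a point): Centre of the floor of the carriage pocket nearer the plunger (+y one); axes parallel to the press's. A round pocket, 25 mm across and 6 mm deep, open upward; floor 19 mm above the cart. A bearing over it drops in by itself and then stands 1 mm proud.
- pocket_outer (a point): The same for the other pocket, 40 mm away along the press's -y.
- push_post (a point): Centre of the top of the carriage's red push post, 68 mm above the cart. The post is 20 mm (x) by 14 mm (y) and rises 50 mm above the tail (from 18 mm above the cart); it lies 110 mm from the pocket block's centre along the press's -y. Push it on its -y face.
- bearing_a: White ceramic bearing, a flat disc 22 mm in diameter and 7 mm thick with a dark ring and dark bore on top, 14 g, lying loose on the green deck. Origin: centre of its underside; z up.
- bearing_b: A second bearing just like bearing_a. The two start at least 45 mm apart, one in front of each pocket to within 75 mm sideways, 85 to 120 mm from the carriage's centre line; either may be on either side.
- yoyo: Sky-blue yo-yo lying flat, 56 mm in diameter, 41 mm high, loose; leave alone. Origin: centre of underside.
- pad_seater: Steel response pad seater standing upright, foot 32 mm in diameter, 64 mm tall, loose; leave alone. Origin: centre of underside.
- jar: Glass jar with a cork lid, 60 mm in diameter, 96 mm tall, loose; leave alone. Origin: centre of underside.
- screwdriver: Screwdriver lying at the left of the cart, loose; leave alone.
- oil: Small oil bottle with a red cap, 32 mm in diameter, 75 mm tall, loose; leave alone. Origin: centre of underside.

How it is judged (in metres and radians):
On the way, in this order (a step that is already met when the one before it is completed fails the run):
1. one bearing lies flat on the bottom of a pocket, the carriage still out (((horizontal distance between bearing_a and pocket_inner below 0.0035 m and z of bearing_a in the frame of pocket_inner between -0.002 and 0.002 m and angle between bearing_a's own z axis and vertical below 0.12 rad) or (horizontal distance between bearing_a and pocket_outer below 0.0035 m and z of bearing_a in the frame of pocket_outer between -0.002 and 0.002 m and angle between bearing_a's own z axis and vertical below 0.12 rad) or (horizontal distance between bearing_b and pocket_inner below 0.0035 m and z of bearing_b in the frame of pocket_inner between -0.002 and 0.002 m and angle between bearing_b's own z axis and vertical below 0.12 rad) or (horizontal distance between bearing_b and pocket_outer below 0.0035 m and z of bearing_b in the frame of pocket_outer between -0.002 and 0.002 m and angle between bearing_b's own z axis and vertical below 0.12 rad)) and value of joint carriage below 0.09 m), for 0.2 s.
2. a bearing lies flat on the bottom of each pocket, the carriage still out (less than half way along its 180 mm travel) ((((horizontal distance between bearing_a and pocket_inner below 0.0035 m and z of bearing_a in the frame of pocket_inner between -0.002 and 0.002 m and angle between bearing_a's own z axis and vertical below 0.12 rad) and (horizontal distance between bearing_b and pocket_outer below 0.0035 m and z of bearing_b in the frame of pocket_outer between -0.002 and 0.002 m and angle between bearing_b's own z axis and vertical below 0.12 rad)) or ((horizontal distance between bearing_a and pocket_outer below 0.0035 m and z of bearing_a in the frame of pocket_outer between -0.002 and 0.002 m and angle between bearing_a's own z axis and vertical below 0.12 rad) and (horizontal distance between bearing_b and pocket_inner below 0.0035 m and z of bearing_b in the frame of pocket_inner between -0.002 and 0.002 m and angle between bearing_b's own z axis and vertical below 0.12 rad))) and value of joint carriage below 0.09 m), for 0.2 s.
At the end, for the whole second after the job is handed in: One bearing in each pocket, lying flat on its floor (centre within 3.5 mm of the pocket's, height within 2 mm, tilt under 0.12 rad), the carriage within 4 mm of its stop under the plunger, all at rest ((((horizontal distance between bearing_a and pocket_inner below 0.0035 m and z of bearing_a in the frame of pocket_inner between -0.002 and 0.002 m and angle between bearing_a's own z axis and vertical below 0.12 rad) and (horizontal distance between bearing_b and pocket_outer below 0.0035 m and z of bearing_b in the frame of pocket_outer between -0.002 and 0.002 m and angle between bearing_b's own z axis and vertical below 0.12 rad)) or ((horizontal distance between bearing_a and pocket_outer below 0.0035 m and z of bearing_a in the frame of pocket_outer between -0.002 and 0.002 m and angle between bearing_a's own z axis and vertical below 0.12 rad) and (horizontal distance between bearing_b and pocket_inner below 0.0035 m and z of bearing_b in the frame of pocket_inner between -0.002 and 0.002 m and angle between bearing_b's own z axis and vertical below 0.12 rad))) and value of joint carriage above 0.176 m and linear speed of each of bearing_a, bearing_b below 0.02 m/s); the robot touches nothing.
It fails at once if a bearing is lifted more than 10 mm off the deck (height (world z) of any of bearing_a, bearing_b above 0.0355 m).
It fails at once if the yo-yo, pad seater, jar, screwdriver or oil bottle is moved by more than 25 mm (distance of any of yoyo, pad_seater, jar, screwdriver, oil from where it was at the start of the episode above 0.025 m).
It also fails if it takes over 72 s, if anything falls off the work surface, if the arm or the gripper's body presses on something with over 40 N, if the wrist force passes 120 N, or if a joint passes its speed limit or range.

## Robot

A 6-joint arm with a two-finger parallel gripper is mounted at the origin on the work surface. World frame = base frame: x ahead of the robot, y to its left, z up, the work surface at z = 0. Lengths are in mm, angles in rad, forces in N, time in s.
With the tool pointing down it reaches from about 350 to 975 mm from the base axis. Payload 7.1 kg.
Tool frame: the origin (TCP) lies on the mounting face of the last link; the fingertips stand 182 mm ahead of it and the grasp point (between the pads) lies 163 mm ahead of it; z points along the fingers, y is the direction in which the jaws open and shut (so a half turn about z gives the same grasp; the last joint's range is limited). The gripper opens to 88 mm and grips with 3 to 60 N. Pads are 20 mm wide; open, the fingers measure 115 mm over their backs; the gripper's body (75 mm by 178 mm) begins 61 mm behind the grasp point.
Start: joints at [1.242, 0.423, 1.63, -0, 1.089, -0.019], TCP at [190.511, 595.241, 404.675] pointing down, gripper open.
Joint ranges: [-3, 3], [-0.9, 2.11], [0.09, 2.58], [-1.31, 4.45], [0.11, 2.69], [-2.54, 2.54]. Speed limits (rad/s): [2.39, 2.39, 3.01, 3.14, 3.14, 3.14].

## Interface

Orientations are given as a rotation vector (axis times angle).
In Python, from workcell import ctrl, optics, nets gives the robot as it stands.
- The arm moves only by the tool send_rows, never from a script. Its argument "rows" is a list of rows, each an object with "offset": the shift along the tool's x, y, z in m, a list of three; "twist": the turn, a rotation vector about the tool's x, y, z in degrees, a list of three. A call has exactly 5 rows; each row shifts and turns the pose as measured when the row begins, along the tool's axes as they then stand; what a row does not reach is not made up. A row lasts 1/12 s, in which the tool goes at most 41.7 mm and 7.16 degrees, less where a joint would pass 70% of its speed; a pose out of reach is approached as far as the arm can. A call is refused whole if a number of a shift passes 0.0417 or a number of a turn 7.16, either way. A call with a gripper value outside its range is refused whole. "gripper" is the finger opening in m, from 0 to 0.0878, set as the call begins (left out, the last holds). The fingers move at their own pace and stop on an object; the grip force is fixed at half the most. Time passes only in rows, so rows that do not move let the fingers close, or fill a call up. It gives the time, the measured TCP pose, the force and the opening at its end, in the units of the state.
- ctrl.get_obs(): the state, without advancing time (a new reading comes with each control period).
- optics.get_image(name): name is "scene" or "side" or "wrist"; returns (picture, depth): 384x512x3 uint8, blue, green, red; 384x512 float32, mm along the optical axis (not along the pixel's ray), 0 where there is no reading.
- optics.camera_info(name): a dict with "K" (3x3 intrinsics, pixels), "k1" (the pictures are not rectified: a ray, as slopes to the right and down, at radius r is drawn at 1 + k1 r^2 times it, then the intrinsics apply), "pose" (4x4, takes a point from camera to world coordinates). Camera axes: x right, y down, z forward; pixel columns grow to the right and rows downward; lengths in mm; the calibration is good to about 2 mm. A picture is of the moment at which its call begins: read the wrist's pose just before it. camera_info takes no time and is no camera call; for the wrist camera it gives the pose at the moment of the call.
- ctrl.close_job(): hands the job in, once; it reports no verdict.
Trained networks look in the newest picture that a camera, given by its name, has taken for a name from the list of things; names that differ only in an ending like _2 or _b are one class to them, and where a whole thing is asked for, a point or a joint stands for the part that bears it (a point fixed in the world has none). Each returns a list of dicts, best first, with "conf" (0 to 1); they miss things now and then, are a little off and sometimes report something else, mostly with a low value. They report only what shows in the picture. A call takes as long as a camera call.
- nets.spot_in(camera, label): "extent" ([left, top, right, bottom] in pixels, round what is visible of it).
- nets.spot_point(camera, label): "position" ([column, row] in pixels: a listed point, or the origin of a listed thing).
The state is a dict: "t": time; "qpos": joint angles; "qvel": joint speeds; "joint_torque": joint torques, N m; "ee_pos": TCP position; "orientation": TCP orientation; "ft_force": force on the tool from outside, world axes, zero at the start; "moment": the same for the moment, N m; "width": finger opening in mm.
Only numpy, scipy, OpenCV 4.12 (cv2) and the standard library are available. Lean on these libraries where they do the work, as an engineer would, in place of code of your own. Each camera call takes 0.05 s, during which the arm holds its last target. There are 200 camera calls.

## Working session

There is one attempt and no reset: what is moved stays moved. The work goes in short steps, Python scripts to look and compute and a tool call to move; the robot and the scene stay as the last step left them, time stands still between calls to the robot, and variables do not carry over. Pictures are saved under pics/ and viewed, about 8 in all and at most 12, crops included, and the job is handed in when it is done.

Besides the shell and the picture viewer there is one more tool, called after "Call:" as a command line: name --argument value ..., lists and objects as JSON in quotes. send_rows: Moves the arm, as the interface text tells. Its arguments: {"type":"object","properties":{"rows":{"type":"array"},"gripper":{"type":"number"}},"required":["rows"]}

```bash
mkdir -p pics
cat > h.py <<'E'
import numpy as np, cv2
from scipy.spatial.transform import Rotation as R
from workcell import ctrl, optics, nets
def ray(info,px):
    K=np.array(info["K"]);k1=info["k1"];T=np.array(info["pose"])
    d=np.array([(px[0]-K[0,2])/K[0,0],(px[1]-K[1,2])/K[1,1]]);s=d.copy()
    for _ in range(20): s=d/(1+k1*(s@s))
    return T[:3,3],T[:3,:3]@np.array([s[0],s[1],1.])
def atz(info,px,z):
    o,v=ray(info,px); return o+v*(z-o[2])/v[2]
def proj(info,P):
    K=np.array(info["K"]);T=np.array(info["pose"]);c=T[:3,:3].T@(np.asarray(P,float)-T[:3,3]);s=c[:2]/c[2]
    s=s*(1+info["k1"]*(s@s)); return np.array([K[0,0]*s[0]+K[0,2],K[1,1]*s[1]+K[1,2]])
def pose():
    o=ctrl.get_obs(); return np.array(o["ee_pos"]),R.from_rotvec(o["orientation"]),o
E
cat > a.py <<'E'
from h import *
p,r,o=pose();print(p,r.as_matrix().round(3).tolist(),o["t"],o["width"])
Z=dict(deck=25.5,plunger=62,pocket_inner=19,pocket_outer=19,push_post=68,bearing_a=25.5,yoyo=0,pad_seater=0,jar=0,oil=0,press=0)
ims=[]
for c in ["scene","side","wrist"]:
    im,d=optics.get_image(c);inf=optics.camera_info(c);cv2.imwrite(f"pics/{c}0.png",im)
    print(c,np.array(inf["pose"])[:3,3].round())
    for n,z in Z.items():
        for q in nets.spot_point(c,n)[:3]:
            if q["conf"]>.3: print(" ",n,round(q["conf"],2),np.round(q["position"]),atz(inf,q["position"],z).round(1))
E
python3 a.py; python3 -c "
import cv2,numpy as np
cv2.imwrite('pics/all0.png',np.hstack([cv2.resize(cv2.imread('pics/%s0.png'%c),(400,300)) for c in ['side','wrist']]))"
```

```text
[190.43160693 594.99079864 403.90010535] [[-0.952, 0.305, -0.001], [0.305, 0.952, -0.001], [0.0, -0.002, -1.0]] 0.0 87.7358703187451
scene [1066.  455. 1297.]
  deck 0.84 [247. 196.] [497.5 -42.1  25.5]
  plunger 0.96 [264. 240.] [607.4 120.1  62. ]
  pocket_inner 0.78 [227. 221.] [614.3 -32.7  19. ]
  pocket_outer 0.7 [220. 208.] [594.1 -86.2  19. ]
  push_post 0.82 [198. 189.] [ 603.3 -172.5   68. ]
  bearing_a 0.58 [235. 184.] [ 488.2 -105.9   25.5]
  bearing_a 0.53 [254. 209.] [523.2   9.5  25.5]
  bearing_a 0.51 [248. 195.] [493.7 -38.8  25.5]
  yoyo 0.74 [340. 213.] [338.1 245.    0. ]
  pad_seater 0.59 [211. 145.] [ 399.3 -301.7    0. ]
  jar 0.56 [152. 170.] [ 620.8 -395.4    0. ]
  oil 0.56 [182. 148.] [ 479.1 -382.3    0. ]
  press 0.76 [246. 219.] [562.6   4.2   0. ]
side [ 439. -775.  910.]
  deck 0.71 [268. 229.] [497.8 -41.6  25.5]
  plunger 0.62 [300. 178.] [610.8 122.5  62. ]
  pocket_inner 0.61 [304. 228.] [604.2 -40.6  19. ]
  pocket_outer 0.56 [304. 238.] [598.7 -77.2  19. ]
  push_post 0.68 [310. 254.] [ 598.  -167.9   68. ]
  push_post 0.42 [270. 342.] [ 474.7 -394.5   68. ]
  bearing_a 0.66 [310. 254.] [ 603.9 -136.8   25.5]
  bearing_a 0.5 [265. 245.] [ 486.3 -100.6   25.5]
  bearing_a 0.39 [274. 211.] [522.3  26.8  25.5]
  yoyo 0.72 [214. 169.] [338.7 255.7  -0. ]
  pad_seater 0.65 [234. 321.] [ 396.6 -304.5    0. ]
  jar 0.94 [328. 348.] [ 611.7 -385.3    0. ]
  oil 0.67 [269. 347.] [ 474.6 -374.1    0. ]
  oil 0.33 [307. 236.] [609.4 -57.8   0. ]
  press 0.74 [285. 221.] [554.1   6.7   0. ]
wrist [129. 615. 385.]
```

View pics/scene0.png

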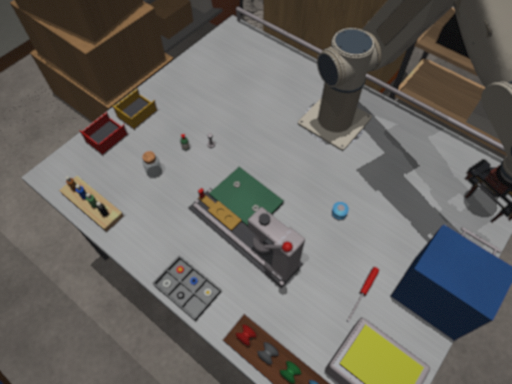

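View pics/all0.png

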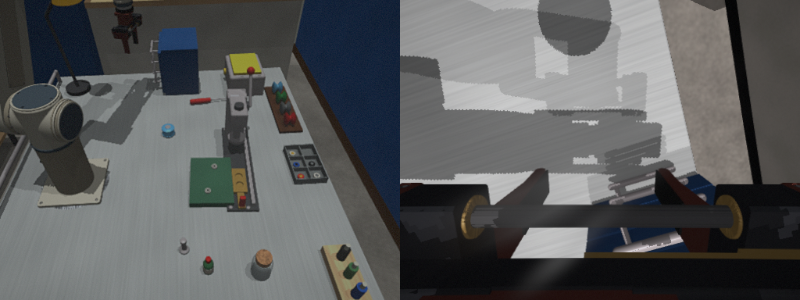

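The deck is at about (498,-42), with the bearings near (487,-103) and (523,20). The press is yawed roughly -0.05 rad. I'm moving the wrist camera over the deck for a closer look.

Call:
send_rows --rows '[{"offset": [-0.025, -0.031, 0], "twist": [0, 0, -3]}, {"offset": [-0.023, -0.033, 0], "twist": [0, 0, -3]}, {"offset": [-0.021, -0.034, 0], "twist": [0, 0, -3]}, {"offset": [-0.019, -0.035, 0], "twist": [0, 0, -3]}, {"offset": [-0.017, -0.036, 0], "twist": [0, 0, -2.7]}]' --gripper 0.06

```text
t: 2.22
ee_pos: [259.5, 408.0, 403.6]
orientation: [0.054, 3.14, 0.009]
ft_force: [1.4, 0.1, 0.1]
width: 60.8
```

Call:
send_rows --rows '[{"offset": [-0.016, -0.038, 0], "twist": [0, 0, 0]}, {"offset": [-0.016, -0.038, 0], "twist": [0, 0, 0]}, {"offset": [-0.016, -0.038, 0], "twist": [0, 0, 0]}, {"offset": [-0.016, -0.038, 0], "twist": [0, 0, 0]}, {"offset": [-0.016, -0.038, 0], "twist": [0, 0, 0]}]'

```text
t: 2.63
ee_pos: [332.0, 212.5, 403.5]
orientation: [0.043, 3.137, 0.012]
ft_force: [0.6, 0.0, 0.2]
width: 59.7
```

Call:
send_rows --rows '[{"offset": [-0.022, -0.029, 0.005], "twist": [0, 0, 0]}, {"offset": [-0.022, -0.029, 0.005], "twist": [0, 0, 0]}, {"offset": [-0.022, -0.029, 0.005], "twist": [0, 0, 0]}, {"offset": [-0.022, -0.029, 0.005], "twist": [0, 0, 0]}, {"offset": [-0.022, -0.029, 0.005], "twist": [0, 0, 0]}]'

```text
t: 3.05
ee_pos: [439.8, 54.8, 380.0]
orientation: [0.044, 3.131, 0.015]
ft_force: [0.9, 0.4, 0.2]
width: 60.0
```

Call:
send_rows --rows '[{"offset": [-0.022, -0.029, 0.005], "twist": [0, 0, 0]}, {"offset": [-0.022, -0.029, 0.005], "twist": [0, 0, 0]}, {"offset": [-0.022, -0.029, 0.005], "twist": [0, 0, 0]}, {"offset": [-0.022, -0.029, 0.005], "twist": [0, 0, 0]}, {"offset": [0, 0, 0], "twist": [0, 0, 0]}]'

```text
t: 3.47
ee_pos: [531.1, -75.6, 359.4]
orientation: [0.052, 3.125, 0.013]
ft_force: [0.1, -0.8, 0.4]
width: 60.1
```

```bash
cat > b.py <<'E'
from h import *
import sys
p,r,o=pose();print(p.round(1),r.as_matrix().round(3).tolist(),o["t"],o["width"],np.round(o["ft_force"],1))
c="wrist";inf=optics.camera_info(c);im,d=optics.get_image(c);cv2.imwrite(f"pics/w{sys.argv[1]}.png",im)
print(np.array(inf["pose"]).round(3)[:3,[2,3]].T, inf["K"][0][0])
for n,z in dict(deck=25.5,plunger=62,pocket_inner=19,pocket_outer=19,push_post=68,bearing_a=25.5).items():
    for q in nets.spot_point(c,n)[:3]:
        if q["conf"]>.3: print(" ",n,round(q["conf"],2),np.round(q["position"],1),atz(inf,q["position"],z).round(1))
for q in nets.spot_in(c,"bearing_a")[:3]:
    e=q["extent"];m=[(e[0]+e[2])/2,(e[1]+e[3])/2];print("box",round(q["conf"],2),np.round(e),atz(inf,m,30).round(1))
E
python3 b.py 1
```

```text
[531.1 -75.6 359.4] [[-0.999, 0.033, 0.017], [0.033, 0.999, 0.008], [-0.016, 0.009, -1.0]] 3.4667 60.095916419644944 [ 0.1 -0.8  0.4]
[[ 2.56000e-01 -1.00000e-03 -9.67000e-01]
 [ 4.66440e+02 -7.36990e+01  3.38239e+02]] 267.4866945541355
  deck 0.61 [286.  155.4] [504.2 -39.9  25.5]
  pocket_inner 0.6 [290.2 233.7] [605.5 -34.5  19. ]
  pocket_outer 0.75 [260.  234.7] [605.5 -73.4  19. ]
  push_post 0.64 [320.8 197.2] [544.1  -8.3  68. ]
  bearing_a 0.89 [235.6 144.3] [489.4 -97.9  25.5]
  bearing_a 0.5 [334.5 169.8] [523.2  17.3  25.5]
box 0.61 [326. 161. 346. 178.] [522.2  17.5  30. ]
```

View pics/w1.png

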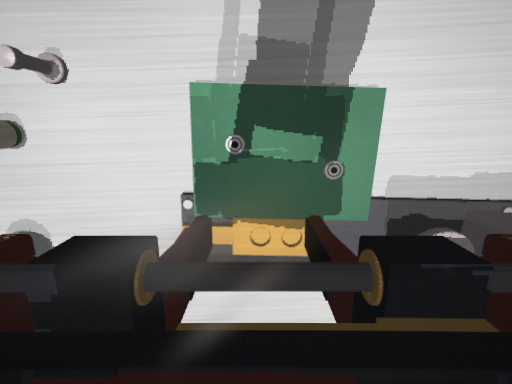

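The view is clear: bearings at (235,144) and (334,170), pockets at (260,236) and (291,236), and the deck's edge to the track at row ~220. Next I'm refining these with segmentation.

```bash
cat > c.py <<'E'
from h import *
import sys
im=cv2.imread(f"pics/{sys.argv[1]}.png");inf=optics.camera_info("wrist")
# top-down rectified view at z, 0.25 mm/px?  x range 400..650, y -170..100, 3px/mm
def top(z,x0,x1,y0,y1,s=3):
    xs=np.arange(x0,x1,1/s);ys=np.arange(y0,y1,1/s)
    X,Y=np.meshgrid(xs,ys,indexing="ij");m=np.array([[proj(inf,(a,b,z)) for b in ys] for a in xs],np.float32) if 0 else None
    K=np.array(inf["K"]);T=np.array(inf["pose"]);P=np.stack([X,Y,np.full_like(X,z)],-1)-T[:3,3];C=P@T[:3,:3];u=C[...,:2]/C[...,2:]
    u=u*(1+inf["k1"]*(u**2).sum(-1,keepdims=True));u=u*[K[0,0],K[1,1]]+[K[0,2],K[1,2]]
    return cv2.remap(im,u.astype(np.float32),None,cv2.INTER_CUBIC)
t=top(25.5,400,640,-170,90)
hsv=cv2.cvtColor(t,cv2.COLOR_BGR2HSV);g=cv2.inRange(hsv,(60,70,20),(95,255,255))
g=cv2.morphologyEx(g,cv2.MORPH_CLOSE,np.ones((25,25)))
c=max(cv2.findContours(g,0,1)[0],key=cv2.contourArea);rc=cv2.minAreaRect(c);b=cv2.boxPoints(rc)/3
print("deck centre",400+rc[0][1]/3,-170+rc[0][0]/3,"size",np.array(rc[1])/3,"ang",rc[2]);print((b[:,::-1]+[400,-170]).round(1))
cv2.imwrite(f"pics/{sys.argv[1]}_top.png",np.hstack([t])[:,:])
t2=top(25,560,640,-130,10,5);cv2.imwrite(f"pics/{sys.argv[1]}_pk.png",t2)
t3=top(32.5,460,560,-130,50,4)
w=cv2.inRange(cv2.cvtColor(t3,cv2.COLOR_BGR2HSV),(0,0,105),(180,60,255));w=cv2.morphologyEx(w,cv2.MORPH_CLOSE,np.ones((9,9)))
for k in cv2.findContours(w,0,1)[0]:
    if cv2.contourArea(k)>1500:
        (a,bb),rr=cv2.minEnclosingCircle(k);print("bearing",460+bb/4,-130+a/4,"r",rr/4,cv2.contourArea(k)/16)
cv2.imwrite(f"pics/{sys.argv[1]}_all.png",cv2.resize(np.vstack([cv2.resize(t3,(700,389)),cv2.resize(t2,(700,400))]),(600,676))[:600] if 0 else np.vstack([cv2.resize(t3,(520,289)),cv2.resize(t2,(520,297))]))
E
python3 c.py w1
```

```text
deck centre 499.74298095703125 -36.12856038411459 size [215.70542399 154.15053304] ang 3.4289121627807617
[[ 570.2 -148.4]
 [ 416.4 -139.2]
 [ 429.3   76.1]
 [ 583.1   66.9]]
bearing 516.8234024047852 20.149185180664062 r 11.18691349029541 363.71875
bearing 484.34002685546875 -93.53216934204102 r 11.047961235046387 349.53125
```

View pics/w1_all.png

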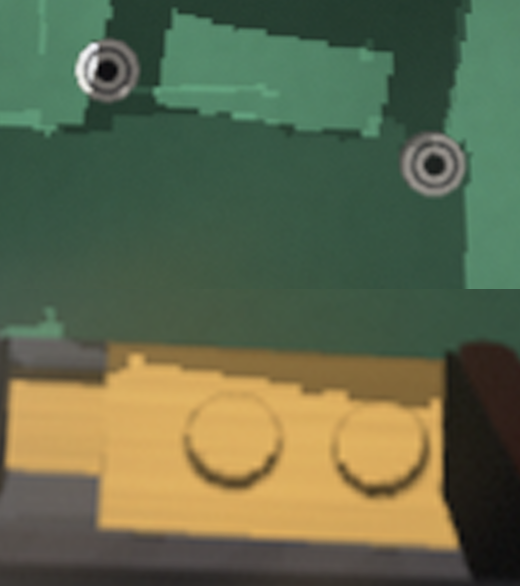

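Both pockets (600.7,-67.0) and (603.1,-27.4) agree with the deck-derived line to within 0.3 mm, and the deck size comes out right. Press yaw is -0.06 rad, so I'm heading for bearing (484,-93.5).

```bash
cat > g.py <<'E'
from h import *
import sys
a=list(map(float,sys.argv[1:4]))
p,r,o=pose();psi=float(sys.argv[4]) if len(sys.argv)>4 else 0.06
y=np.array([np.sin(psi),np.cos(psi),0]);z=np.array([0,0,-1.]);x=np.cross(y,z)
t=R.from_matrix(np.stack([x,y,z],1))
# point 182 mm ahead (fingertips) to goal a; TCP goal assumes vertical
g=np.array(a)+[0,0,182]
print("tip",(p+r.apply([0,0,182])).round(1),"tcp",p.round(1),"tool off mm",r.inv().apply(g-p).round(1),"after turn",t.inv().apply(g-p).round(1),"twist",np.degrees((r.inv()*t).as_rotvec()).round(2),np.round(o["ft_force"],1),o["width"],o["t"])
E
python3 g.py 484.3 -93.5 70
```

```text
tip [529.9 -68.5 178.1] tcp [527.5 -70.2 360.1] tool off mm [ 43.9 -25.6 107.3] after turn [ 41.7 -25.8 108.1] twist [0.59 0.75 1.82] [ 0.6 -0.8  0.3] 60.17289763702586 3.8667
```

The arm was still settling when I took that picture, but the analysis used the later camera pose. I'm retaking it now that the arm is at rest.

```bash
python3 - <<'E'
from h import *
im,d=optics.get_image("wrist");cv2.imwrite("pics/w2.png",im);p,r,o=pose();print(p)
E
python3 c.py w2; python3 g.py 484.3 -93.5 70
```

```text
[527.56269809 -70.34678361 360.08271715]
deck centre 504.5991516113281 -42.144744873046875 size [215.41271973 153.78737386] ang 3.647799491882324
[[ 574.5 -154.5]
 [ 421.  -144.7]
 [ 434.7   70.2]
 [ 588.2   60.5]]
bearing 522.0022583007812 13.989303588867188 r 11.101038932800293 364.375
bearing 488.7060298919678 -99.37284660339355 r 11.322954177856445 358.5
tip [530.1 -68.6 178.1] tcp [527.6 -70.3 360.1] tool off mm [ 44.  -25.4 107.3] after turn [ 41.8 -25.7 108.1] twist [0.58 0.76 1.82] [0.4 0.4 0.2] 59.99644666135441 3.9167
```

View pics/w2_all.png

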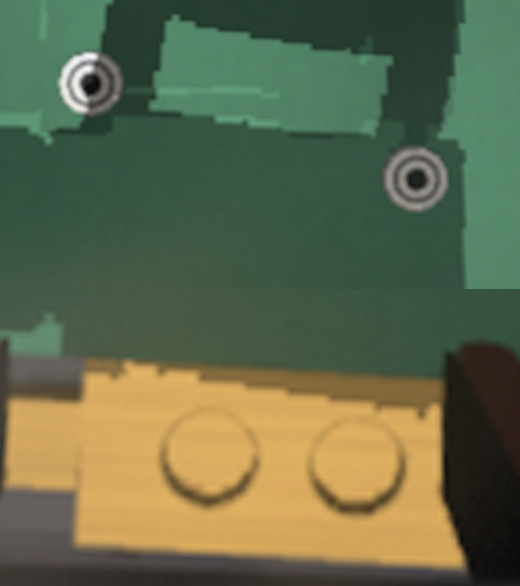

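Call:
send_rows --rows '[{"offset": [0.009, -0.0065, 0.025], "twist": [0.3, 0.4, 1.0]}, {"offset": [0.009, -0.0065, 0.025], "twist": [0.3, 0.4, 1.0]}, {"offset": [0.009, -0.0065, 0.025], "twist": [0, 0, 0]}, {"offset": [0.009, -0.0065, 0.025], "twist": [0, 0, 0]}, {"offset": [0, 0, 0], "twist": [0, 0, 0]}]' --gripper 0.045

```text
t: 4.33
ee_pos: [491.2, -91.4, 260.8]
orientation: [0.091, 3.131, -0.003]
ft_force: [-0.8, 0.6, -0.2]
width: 45.3
```

```bash
sed -i 's/else 0.06/else 0.0637/' g.py; python3 g.py 489 -98.8 27.5
```

```text
tip [492.9 -91.8  78.8] tcp [491.2 -91.4 260.8] tool off mm [ 2.3 -7.4 51.3] after turn [ 1.7 -7.5 51.3] twist [-0.09  0.54  0.33] [-0.8  0.6 -0.2] 45.25460235625496 4.3333
```

Call:
send_rows --rows '[{"offset": [0.002, -0.0075, 0.01], "twist": [0, 0.55, 0.3]}, {"offset": [0, 0, 0.01], "twist": [0, 0, 0]}, {"offset": [0, 0, 0.01], "twist": [0, 0, 0]}, {"offset": [0, 0, 0.01], "twist": [0, 0, 0]}, {"offset": [0, 0, 0], "twist": [0, 0, 0]}]' --gripper 0.045

```text
t: 4.75
ee_pos: [491.5, -98.6, 220.8]
orientation: [0.098, 3.135, -0.004]
ft_force: [0.3, 0.3, 0.5]
width: 45.1
```

```bash
python3 g.py 489 -98.8 27.5; python3 b.py 3; python3 g.py 489 -98.8 27.5
```

```text
tip [492.4 -99.   38.8] tcp [491.5 -98.6 220.8] tool off mm [ 2.6 -0.4 11.2] after turn [ 2.5 -0.4 11.3] twist [-0.13  0.27  0.09] [0.3 0.3 0.5] 45.09253561194741 4.75
[491.5 -98.6 220.8] [[-0.998, 0.062, 0.005], [0.062, 0.998, -0.003], [-0.005, -0.002, -1.0]] 4.75 45.09253561194741 [0.3 0.3 0.5]
[[ 2.44000e-01 -1.80000e-02 -9.69000e-01]
 [ 4.26777e+02 -9.49370e+01  2.00308e+02]] 267.4866945541355
  deck 0.59 [342.4 237.1] [505.7 -41.2  25.5]
  push_post 0.72 [339.8 237.1] [486.4 -55.7  68. ]
  bearing_a 0.73 [260.2 219.1] [488.9 -97.9  25.5]
  bearing_a 0.56 [423.  256.1] [523.5  15.6  25.5]
box 0.65 [243. 204. 272. 240.] [489.4 -99.6  30. ]
tip [492.8 -99.3  40.5] tcp [491.6 -98.7 222.5] tool off mm [ 2.7 -0.2 13. ] after turn [ 2.6 -0.2 13. ] twist [-0.15  0.38  0.08] [ 0.1 -0.9  0.3] 45.136379062048945 5.15
```

View pics/w3.png

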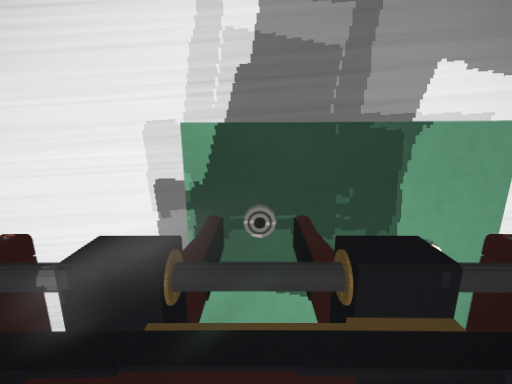

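The bearing at (260,222) sits centred between the fingers. I'll descend, check the height, then close.

Call:
send_rows --rows '[{"offset": [0.0026, 0, 0.005], "twist": [0, 0.4, 0]}, {"offset": [0, 0, 0.005], "twist": [0, 0, 0]}, {"offset": [0, 0, 0.003], "twist": [0, 0, 0]}, {"offset": [0, 0, 0], "twist": [0, 0, 0]}, {"offset": [0, 0, 0], "twist": [0, 0, 0]}]' --gripper 0.034

```text
t: 5.57
ee_pos: [488.8, -98.6, 208.7]
orientation: [-0.098, -3.14, 0.004]
ft_force: [-0.3, 0.7, -0.5]
width: 33.9
```

```bash
python3 g.py 489 -98.8 27.5
```

```text
tip [488.8 -99.1  26.7] tcp [488.8 -98.6 208.7] tool off mm [-0.2 -0.2 -0.8] after turn [-0.2 -0.2 -0.8] twist [-0.16 -0.    0.07] [-0.3  0.7 -0.5] 33.87002376240757 5.5667
```

Call:
send_rows --rows '[{"offset": [0, 0, -0.001], "twist": [-0.1, 0, 0]}, {"offset": [0, 0, 0], "twist": [0, 0, 0]}, {"offset": [0, 0, 0], "twist": [0, 0, 0]}, {"offset": [0, 0, 0], "twist": [0, 0, 0]}, {"offset": [0, 0, 0], "twist": [0, 0, 0]}]' --gripper 0.019

```text
t: 5.98
ee_pos: [488.9, -98.7, 209.7]
orientation: [-0.098, -3.14, 0.001]
ft_force: [-0.1, 0.2, 0.3]
width: 20.4
```

```bash
python3 b.py 4;python3 g.py 605.2 -73.6 27.5
```

```text
[488.9 -98.7 209.7] [[-0.998, 0.062, -0.0], [0.062, 0.998, -0.001], [0.0, -0.001, -1.0]] 5.9833 20.3741109292611 [-0.1  0.2  0.3]
[[ 2.40000e-01 -1.70000e-02 -9.71000e-01]
 [ 4.23995e+02 -9.49910e+01  1.89565e+02]] 267.4866945541355
  deck 0.89 [344.6 248.3] [505.2 -42.9  25.5]
  bearing_a 0.88 [258.2 230.6] [489.2 -99.3  25.5]
  bearing_a 0.54 [433.2 266.1] [521.6  16.2  25.5]
box 0.77 [421. 252. 453. 262.] [512.5  14.9  30. ]
box 0.68 [243. 217. 274. 252.] [490.1 -99.   30. ]
tip [488.8 -98.8  27.6] tcp [488.8 -98.7 209.6] tool off mm [-114.6   32.3    0. ] after turn [-1.145e+02  3.240e+01  1.000e-01] twist [-0.04 -0.02  0.07] [ 0.3  0.7 -0.7] 20.435641378893934 6.3833
```

```bash
python3 -c "
import cv2
i=cv2.imread('pics/w4.png');cv2.imwrite('pics/w4c.png',cv2.resize(i[190:280,190:330],None,fx=5,fy=5,interpolation=cv2.INTER_CUBIC))"
```

```text
(no output)
```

View pics/w4c.png

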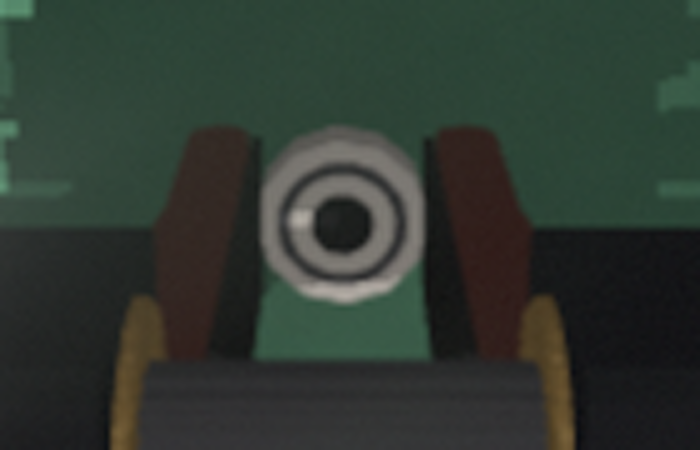

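The bearing is gripped flat and centred. I'm sliding it toward the outer pocket.

Call:
send_rows --rows '[{"offset": [-0.015, 0.0043, -0.0003], "twist": [0, 0, 0]}, {"offset": [-0.022, 0.0062, 0], "twist": [0, 0, 0]}, {"offset": [-0.022, 0.0062, 0], "twist": [0, 0, 0]}, {"offset": [-0.022, 0.0062, 0], "twist": [0, 0, 0]}, {"offset": [-0.018, 0.005, 0], "twist": [0, 0, 0]}]'

```text
t: 6.8
ee_pos: [585.8, -76.9, 209.4]
orientation: [-0.1, -3.123, -0.0]
ft_force: [-0.1, -0.3, 1.0]
width: 20.4
```

```bash
python3 b.py 5;python3 g.py 605.2 -73.6 27.5
```

```text
[585.8 -76.9 209.4] [[-0.998, 0.064, -0.016], [0.064, 0.998, 0.001], [0.016, -0.0, -1.0]] 6.8 20.437206802477125 [-0.1 -0.3  1. ]
[[ 2.24000e-01 -1.60000e-02 -9.74000e-01]
 [ 5.20578e+02 -7.31070e+01  1.90269e+02]] 267.4866945541355
  deck 0.98 [310.9 100.8] [504.8 -41.4  25.5]
  pocket_outer 0.9 [266.4 260.5] [607.8 -73.1  19. ]
  push_post 0.77 [ 94.8 301.4] [ 599.7 -162.2   68. ]
  bearing_a 0.9 [406.8 124.3] [521.9  14.9  25.5]
  bearing_a 0.79 [258.1 231.1] [583.3 -77.3  25.5]
  bearing_a 0.67 [266.8 261.6] [605.3 -72.9  25.5]
box 0.71 [392. 104. 435. 142.] [521.4  16.3  30. ]
box 0.62 [244. 217. 272. 254.] [584.8 -77.7  30. ]
tip [581.3 -77.2  27.3] tcp [584.2 -77.4 209.3] tool off mm [-20.7   5.1  -0.6] after turn [-20.8   5.1  -0.2] twist [-0.01 -0.91 -0.06] [1.6 0.3 2.9] 20.35747811174412 7.2
```

Call:
send_rows --rows '[{"offset": [-0.006, 0.0015, 0], "twist": [0, -0.5, 0]}, {"offset": [-0.006, 0.0015, 0], "twist": [0, -0.4, 0]}, {"offset": [-0.0055, 0.0015, 0], "twist": [0, 0, 0]}, {"offset": [0, 0, 0], "twist": [0, 0, 0]}, {"offset": [0, 0, 0], "twist": [0, 0, 0]}]'

```text
t: 7.62
ee_pos: [596.0, -75.1, 208.9]
orientation: [-0.104, -3.126, -0.0]
ft_force: [2.2, 0.7, 2.0]
width: 20.5
```

```bash
python3 g.py 605.2 -73.6 27.5
python3 - <<'E'
from h import *
inf=optics.camera_info("wrist");im,d=optics.get_image("wrist");cv2.imwrite("pics/w6.png",im)
for q in nets.spot_point("wrist","bearing_a")[:3]: print(np.round(q["position"],1),atz(inf,q["position"],25.5).round(1),q["conf"])
for P in [(605.2,-73.6,25),(607.7,-34,25)]: print(proj(inf,P).round(1))
cv2.imwrite('pics/w6c.png',cv2.resize(im[190:290,190:350],None,fx=5,fy=5,interpolation=cv2.INTER_CUBIC))
E
```

```text
tip [593.4 -75.   26.9] tcp [596.  -75.1 208.9] tool off mm [-9.1  2.1 -0.7] after turn [-9.1  2.1 -0.6] twist [-0.01 -0.79 -0.15] [2.2 0.7 2. ] 20.539031792691294 7.6167
[258.3 230.5] [593.4 -75.3  25.5] 0.92
[404.1 102.7] [520.5  14.2  25.5] 0.74
[262.1 246.9]
[322.1 246.7]
```

View pics/w6c.png

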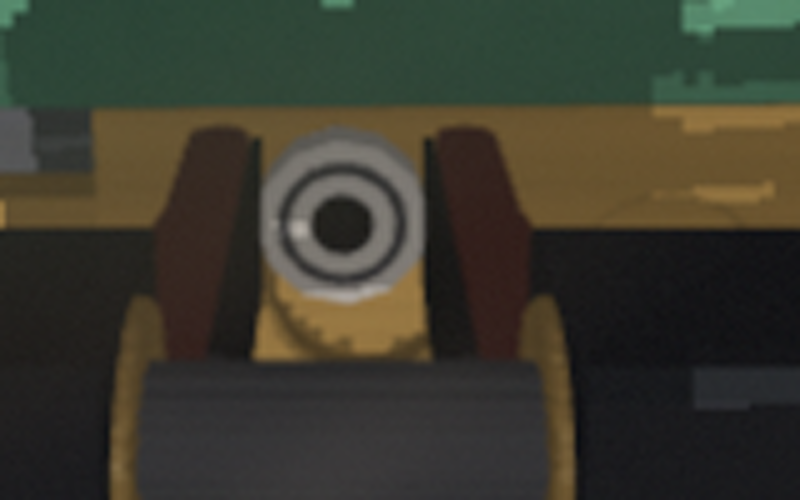

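Call:
send_rows --rows '[{"offset": [-0.004, 0.0008, -0.0005], "twist": [0, -0.5, 0]}, {"offset": [-0.004, 0.0008, 0], "twist": [0, -0.3, 0]}, {"offset": [-0.003, 0.0007, 0], "twist": [0, -0.3, 0]}, {"offset": [0, 0, 0], "twist": [0, 0, 0]}, {"offset": [0, 0, 0], "twist": [0, 0, 0]}]'

```text
t: 8.13
ee_pos: [605.7, -73.5, 207.6]
orientation: [0.104, 3.139, -0.0]
ft_force: [-0.2, 0.1, -0.5]
width: 20.5
```

```bash
python3 g.py 605.2 -73.6 27.5
cat > f.py <<'E'
from h import *
import sys
inf=optics.camera_info("wrist");im,d=optics.get_image("wrist");cv2.imwrite(f"pics/{sys.argv[1]}.png",im)
for q in nets.spot_point("wrist","bearing_a")[:3]: print(np.round(q["position"],1),atz(inf,q["position"],25.5).round(1),q["conf"])
cv2.imwrite(f'pics/{sys.argv[1]}c.png',cv2.resize(im[190:290,190:350],None,fx=5,fy=5,interpolation=cv2.INTER_CUBIC))
E
python3 f.py w7
```

```text
tip [605.7 -73.6  25.6] tcp [605.7 -73.5 207.6] tool off mm [ 0.5 -0.1 -1.9] after turn [ 0.5 -0.1 -1.9] twist [-0.01  0.03 -0.16] [-0.2  0.1 -0.5] 20.504834181066386 8.1333
[408.3  80.6] [521.4  15.9  25.5] 0.91
[259.5 231.6] [606.1 -73.2  25.5] 0.68
```

Call:
send_rows --rows '[{"offset": [0.0006, 0, -0.001], "twist": [0, 0, 0]}, {"offset": [0, 0, 0], "twist": [0, 0, 0]}, {"offset": [0, 0, 0], "twist": [0, 0, 0]}, {"offset": [0, 0, 0], "twist": [0, 0, 0]}, {"offset": [0, 0, 0], "twist": [0, 0, 0]}]' --gripper 0.03

```text
t: 8.65
ee_pos: [604.6, -73.4, 208.3]
orientation: [-0.104, -3.139, 0.0]
ft_force: [-0.5, -0.6, -0.3]
width: 29.6
```

```bash
python3 g.py 605.2 -73.6 27.5; python3 f.py w8
```

```text
tip [604.5 -73.4  26.3] tcp [604.6 -73.4 208.3] tool off mm [-0.6 -0.2 -1.2] after turn [-0.6 -0.2 -1.2] twist [-0.   -0.03 -0.16] [-0.5 -0.6 -0.3] 29.646081870885112 8.65
[406.7  82.2] [520.8  15.6  25.5] 0.94
[259.2 228.2] [602.8 -73.1  25.5] 0.64
```

View pics/w8c.png

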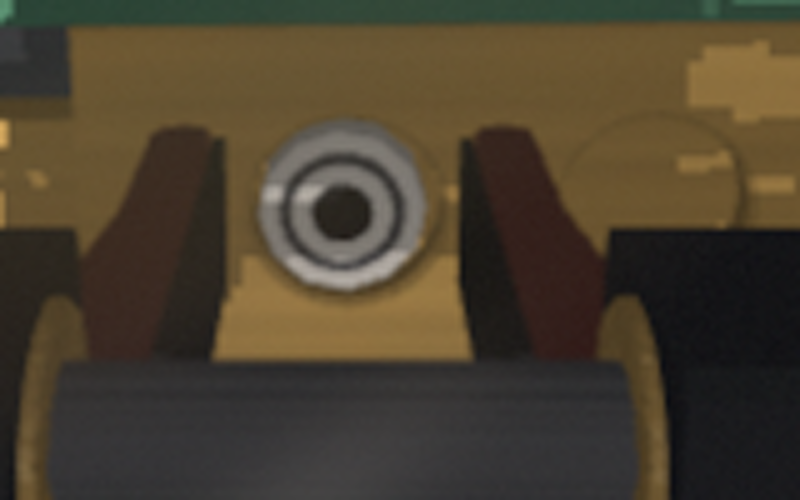

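The bearing may be resting above the pocket instead of in it, so I'm checking with depth and a rectified view.

```bash
cat > d.py <<'E'
from h import *
import sys
inf=optics.camera_info("wrist");im,d=optics.get_image("wrist");cv2.imwrite(f"pics/{sys.argv[1]}.png",im)
K=np.array(inf["K"]);T=np.array(inf["pose"])
def hz(u,v):
    o,w=ray(inf,(u,v)); return o+w*d[v,u]   # w has unit optical z
for u,v in [(251,228),(266,228),(258,219),(259,242),(258,245),(262,247),(300,228),(225,215)]: print((u,v),d[v,u].round(1),hz(u,v).round(1))
def top(z,x0,x1,y0,y1,s):
    X,Y=np.meshgrid(np.arange(x0,x1,1/s),np.arange(y0,y1,1/s),indexing="ij")
    C=(np.stack([X,Y,np.full_like(X,z)],-1)-T[:3,3])@T[:3,:3];u=C[...,:2]/C[...,2:]
    u=u*(1+inf["k1"]*(u**2).sum(-1,keepdims=True))*[K[0,0],K[1,1]]+[K[0,2],K[1,2]]
    return cv2.remap(im,u.astype(np.float32),None,cv2.INTER_CUBIC)
a=top(25,570,630,-125,-5,6);b=top(32.5,570,630,-125,-5,6)
a=cv2.convertScaleAbs(a,alpha=1.6)
cv2.imwrite(f"pics/{sys.argv[1]}t.png",cv2.resize(a,(720,360)))
E
python3 d.py w9
```

```text
(251, 228) 172.7 [602.2 -78.3  25.9]
(266, 228) 172.0 [602.6 -68.7  26.5]
(258, 219) 170.5 [596.1 -73.4  26.5]
(259, 242) 175.2 [612.3 -73.8  25.8]
(258, 245) 176.2 [614.6 -74.6  25.3]
(262, 247) 180.3 [617.8 -72.2  21.8]
(300, 228) 146.6 [594.6 -50.2  50.3]
(225, 215) 169.4 [591.9 -94.1  27. ]
```

View pics/w9t.png

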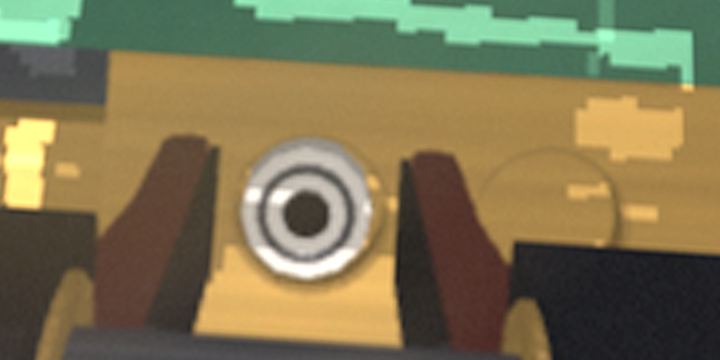

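Depth puts the bearing's top at z≈26, 1 mm proud and flat, so it dropped into the outer pocket at about (605,-74). Step 1 is done. I'm rising and going to the second bearing at (521.7,15.2).

Call:
send_rows --rows '[{"offset": [0, 0, -0.012], "twist": [0, 0, 0]}, {"offset": [0, 0, -0.015], "twist": [0, 0, 0]}, {"offset": [0.01, 0.01, -0.01], "twist": [0, 0, 0]}, {"offset": [0.02, 0.019, 0], "twist": [0, 0, 0]}, {"offset": [0.02, 0.019, 0], "twist": [0, 0, 0]}]' --gripper 0.03

```text
t: 9.22
ee_pos: [560.4, -24.1, 250.0]
orientation: [0.111, 3.134, -0.001]
ft_force: [-0.1, 0.1, 0.4]
width: 29.8
```

Call:
send_rows --rows '[{"offset": [0.018, 0.018, 0], "twist": [0, 0, 0]}, {"offset": [0.012, 0.01, 0], "twist": [0, 0, 0]}, {"offset": [0, 0, 0], "twist": [0, 0, 0]}, {"offset": [0, 0, 0], "twist": [0, 0, 0]}, {"offset": [0, 0, 0], "twist": [0, 0, 0]}]' --gripper 0.042

```text
t: 9.63
ee_pos: [529.3, 9.5, 254.5]
orientation: [0.106, 3.132, -0.0]
ft_force: [-0.1, 0.0, 0.7]
width: 42.3
```

```bash
python3 g.py 521.7 15.2 27.5; python3 f.py w10
```

```text
tip [530.7   9.4  72.5] tcp [529.3   9.5 254.5] tool off mm [ 8.3  5.2 45. ] after turn [ 7.9  5.2 45. ] twist [-0.    0.45 -0.24] [-0.1  0.   0.7] 42.25149373013338 9.6333
[265.9 198.4] [522.   15.8  25.5] 0.8
```

Call:
send_rows --rows '[{"offset": [0.004, 0.003, 0.01], "twist": [0, 0.45, -0.2]}, {"offset": [0.004, 0.0022, 0.01], "twist": [0, 0, 0]}, {"offset": [0, 0, 0.008], "twist": [0, 0, 0]}, {"offset": [0, 0, 0], "twist": [0, 0, 0]}, {"offset": [0, 0, 0], "twist": [0, 0, 0]}]' --gripper 0.042

```text
t: 10.15
ee_pos: [523.9, 13.0, 223.3]
orientation: [0.107, 3.139, -0.0]
ft_force: [0.4, -0.0, -0.2]
width: 42.2
```

```bash
python3 f.py w11; python3 g.py 521.8 15.2 27.7
```

```text
[263.8 217.6] [520.4  16.7  25.5] 0.79
[253.7 253.2] [547.    7.7  25.5] 0.67
tip [524.1  13.   41.8] tcp [523.9  13.  223.8] tool off mm [ 2.3  2.  14.1] after turn [ 2.2  2.  14.1] twist [-0.    0.07 -0.25] [ 0.8 -0.1  0.1] 42.080382466776996 10.25
```

Call:
send_rows --rows '[{"offset": [0.0026, 0.0025, 0.004], "twist": [0, 0, -0.2]}, {"offset": [0, 0, 0.005], "twist": [0, 0, 0]}, {"offset": [0, 0, 0.004], "twist": [0, 0, 0]}, {"offset": [0, 0, 0], "twist": [0, 0, 0]}, {"offset": [0, 0, 0], "twist": [0, 0, 0]}]' --gripper 0.036

```text
t: 10.67
ee_pos: [521.9, 15.8, 210.2]
orientation: [0.101, 3.137, 0.0]
ft_force: [-0.5, 0.4, 0.4]
width: 36.0
```

```bash
python3 f.py w12; python3 g.py 521.8 15.4 27.7
```

```text
[259.2 227.9] [521.3  16.1  25.5] 0.69
tip [522.5  15.8  28.3] tcp [521.9  15.8 210.3] tool off mm [ 0.1 -0.4  0.6] after turn [ 0.1 -0.4  0.6] twist [ 0.01  0.18 -0.04] [ 0.2 -0.3  0.2] 36.36442490930569 10.7667
```

Call:
send_rows --rows '[{"offset": [0, 0, 0], "twist": [0, 0.15, 0]}, {"offset": [0, 0, 0], "twist": [0, 0, 0]}, {"offset": [0, 0, 0], "twist": [0, 0, 0]}, {"offset": [0, 0, 0], "twist": [0, 0, 0]}, {"offset": [0, 0, 0], "twist": [0, 0, 0]}]' --gripper 0.019

```text
t: 11.18
ee_pos: [522.2, 15.8, 211.0]
orientation: [0.101, 3.138, 0.0]
ft_force: [0.1, -0.1, -0.4]
width: 20.2
```

```bash
python3 f.py w13; python3 g.py 607.3 -34 27.7
cat > dz.py <<'E'
from h import *
inf=optics.camera_info("wrist");im,d=optics.get_image("wrist")
h=[]
for v in range(214,254):
    for u in range(240,280):
        o,w=ray(inf,(u,v));P=o+w*d[v,u]; h.append((u,v,*P))
h=np.array(h);
for z0,z1 in [(17,22),(22.5,24.7),(24.7,25.4),(25.4,27.5),(27.5,30),(30,34)]:
    m=(h[:,4]>z0)&(h[:,4]<z1);print(z0,z1,m.sum(),h[m][:,:5].mean(0).round(1) if m.sum() else "")
E
python3 dz.py
```

```text
[259.9 227.3] [521.2  16.6  25.5] 0.61
tip [522.5  15.8  28.9] tcp [522.2  15.8 210.9] tool off mm [-88.1 -44.2   1.4] after turn [-88.  -44.2   1.2] twist [ 0.01  0.08 -0.05] [-0.1 -0.7  0.2] 20.46445814190671 11.2833
17 22 0 
22.5 24.7 64 [260.6 239.1 530.2  16.5  24.4]
24.7 25.4 165 [259.2 239.8 530.3  15.5  25.1]
25.4 27.5 167 [257.5 236.3 527.4  14.6  25.9]
27.5 30 49 [258.8 222.7 516.7  16.1  28.9]
30 34 864 [258.5 231.1 521.   15.6  32.5]
```

Call:
send_rows --rows '[{"offset": [-0.012, -0.006, 0], "twist": [0, 0, 0]}, {"offset": [-0.017, -0.0085, 0], "twist": [0, 0, 0]}, {"offset": [-0.017, -0.0085, 0], "twist": [0, 0, 0]}, {"offset": [-0.017, -0.0085, 0], "twist": [0, -0.3, 0]}, {"offset": [-0.013, -0.0065, 0], "twist": [0, -0.3, 0]}]'

```text
t: 11.75
ee_pos: [593.8, -26.5, 210.8]
orientation: [0.098, 3.138, 0.001]
ft_force: [0.6, -1.0, -0.5]
width: 20.0
```

```bash
python3 f.py w14; python3 g.py 608.2 -34.2 27.7
```

```text
[261.3 229.2] [594.3 -24.7  25.5] 0.82
[190.9 242.8] [600.9 -72.   25.5] 0.37
tip [595.3 -26.7  28.9] tcp [594.5 -26.8 210.9] tool off mm [-14.2  -6.5   1.3] after turn [-14.2  -6.5   1.2] twist [0.05 0.26 0.02] [-0.2  0.6 -0.5] 20.116581615971118 11.85
```

Call:
send_rows --rows '[{"offset": [-0.005, -0.0023, 0.0005], "twist": [0, 0.2, 0]}, {"offset": [-0.005, -0.0023, 0], "twist": [0, 0, 0]}, {"offset": [-0.004, -0.0019, 0], "twist": [0, 0, 0]}, {"offset": [0, 0, 0], "twist": [0, 0, 0]}, {"offset": [0, 0, 0], "twist": [0, 0, 0]}]'

```text
t: 12.27
ee_pos: [606.2, -33.4, 210.0]
orientation: [-0.099, -3.135, -0.002]
ft_force: [-1.1, 0.9, 0.9]
width: 20.4
```

```bash
python3 f.py w15; python3 g.py 608.2 -34.2 27.7; python3 dz.py; python3 d.py w16 | tail -1
```

```text
[262.5 227.5] [603.9 -30.6  25.5] 0.72
[199.8 230.1] [603.  -71.7  25.5] 0.64
tip [605.3 -33.1  28. ] tcp [606.1 -33.4 210. ] tool off mm [-2.1 -0.7  0.3] after turn [-2.1 -0.7  0.3] twist [ 0.07 -0.27  0.05] [ 0.4 -0.5  1.4] 20.065280902010617 12.3667
17 22 40 [260.3 242.7 616.7 -32.8  20.3]
22.5 24.7 182 [258.6 240.2 613.4 -33.7  23.9]
24.7 25.4 111 [259.2 237.8 611.3 -33.2  25.1]
25.4 27.5 74 [257.2 226.9 603.1 -34.1  26.1]
27.5 30 61 [260.  222.6 599.3 -32.   28.8]
30 34 847 [258.5 231.3 603.9 -33.3  31.7]
(225, 215) 174.9 [594.4 -54.6  23.5]
```

View pics/w16t.png

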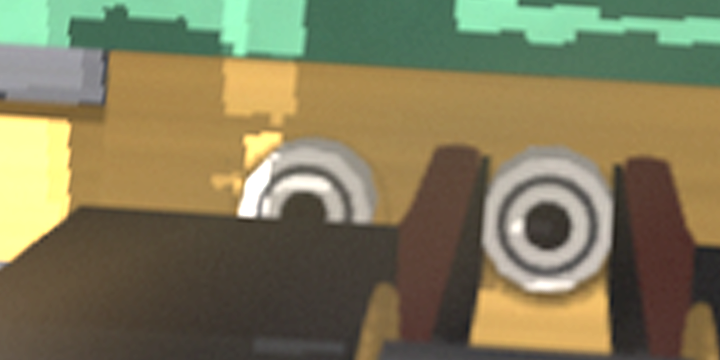

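Call:
send_rows --rows '[{"offset": [-0.0022, -0.0007, 0], "twist": [0, -0.27, 0]}, {"offset": [0, 0, 0], "twist": [0, 0, 0]}, {"offset": [0, 0, 0], "twist": [0, 0, 0]}, {"offset": [0, 0, 0], "twist": [0, 0, 0]}, {"offset": [0, 0, 0], "twist": [0, 0, 0]}]'

```text
t: 12.88
ee_pos: [607.8, -34.0, 209.5]
orientation: [-0.098, -3.139, -0.002]
ft_force: [-0.1, 0.1, -0.1]
width: 20.3
```

```bash
python3 g.py 608.2 -34.2 27.7; python3 dz.py
```

```text
tip [607.7 -33.7  27.5] tcp [607.8 -34.  209.5] tool off mm [-0.4 -0.2 -0.2] after turn [-0.4 -0.2 -0.2] twist [ 0.09 -0.05  0.06] [-0.1  0.1 -0.1] 20.259400149345648 12.8833
17 22 50 [262.6 218.1 601.9 -30.7  19. ]
22.5 24.7 164 [258.2 240.3 615.5 -34.5  24.1]
24.7 25.4 132 [258.1 242.6 616.7 -34.7  25. ]
25.4 27.5 84 [258.3 233.9 610.2 -34.2  26.1]
27.5 30 85 [259.1 224.1 602.2 -33.2  29.1]
30 34 809 [258.5 231.5 606.4 -33.8  31.2]
```

Position is within about 1 mm. Opening now.

Call:
send_rows --rows '[{"offset": [-0.0005, -0.0003, 0], "twist": [0, 0, 0]}, {"offset": [0, 0, 0], "twist": [0, 0, 0]}, {"offset": [0, 0, 0], "twist": [0, 0, 0]}, {"offset": [0, 0, 0], "twist": [0, 0, 0]}, {"offset": [0, 0, 0], "twist": [0, 0, 0]}]' --gripper 0.03

```text
t: 13.35
ee_pos: [608.3, -34.3, 209.4]
orientation: [-0.098, -3.139, -0.002]
ft_force: [0.7, -0.6, -0.8]
width: 30.2
```

```bash
python3 g.py 608.2 -34.2 27.7; python3 dz.py; python3 f.py w17
```

```text
tip [608.1 -34.   27.4] tcp [608.3 -34.3 209.4] tool off mm [ 0.1  0.1 -0.3] after turn [ 0.1  0.1 -0.3] twist [ 0.09 -0.06  0.06] [ 0.7 -0.6 -0.8] 30.18617362973421 13.35
17 22 142 [267.  230.7 611.2 -28.6  19.7]
22.5 24.7 394 [260.  238.6 614.8 -33.6  24.1]
24.7 25.4 343 [258.6 236.3 612.7 -34.5  25. ]
25.4 27.5 687 [258.3 229.7 607.6 -34.3  26.1]
27.5 30 3 [251.7 235.3 610.6 -38.8  27.6]
30 34 0 
[263.3 225.9] [605.4 -30.9  25.5] 0.95
[196.  230.8] [605.9 -74.9  25.5] 0.95
```

The second bearing dropped too: its top is at z≈26 and nothing around it stands higher. I'll rise and go behind the post, keeping the gripper fully open so the back of the leading finger can push while the body stays well clear of the head.

Call:
send_rows --rows '[{"offset": [0, 0, -0.01], "twist": [0, 0, 0]}, {"offset": [0, 0, -0.018], "twist": [0, 0, 0]}, {"offset": [0, 0, -0.02], "twist": [0, 0, 0]}, {"offset": [0, 0, -0.02], "twist": [0, 0, 0]}, {"offset": [0, -0.02, -0.01], "twist": [0, 0, 0]}]' --gripper 0.03

```text
t: 13.92
ee_pos: [606.1, -52.4, 289.4]
orientation: [-0.095, -3.132, -0.004]
ft_force: [1.6, -0.5, 0.3]
width: 30.1
```

Call:
send_rows --rows '[{"offset": [0, -0.038, 0], "twist": [0, 0, 0]}, {"offset": [0, -0.038, 0], "twist": [0, 0, 0]}, {"offset": [0, -0.038, 0], "twist": [0, 0, 0]}, {"offset": [0, -0.038, 0], "twist": [0, 0, 0]}, {"offset": [0, -0.038, 0], "twist": [0, 0, 0]}]' --gripper 0.0878

```text
t: 14.33
ee_pos: [596.6, -244.2, 298.6]
orientation: [0.079, 3.138, 0.001]
ft_force: [0.0, -0.5, -0.4]
width: 59.9
```

```bash
python3 g.py 594 -250 40
python3 - <<'E'
from h import *
for c,n in [("wrist","pocket_outer"),("wrist","push_post"),("wrist","bearing_a")]:
    if n=="pocket_outer": im,d=optics.get_image("wrist");inf=optics.camera_info("wrist");cv2.imwrite("pics/w18.png",im)
    for q in nets.spot_point(c,n)[:3]: print(n,np.round(q["conf"],2),np.round(q["position"]),atz(inf,q["position"],dict(push_post=68,pocket_outer=19,bearing_a=19)[n]).round(1))
E
python3 g.py 594 -250 40
```

```text
tip [ 597.1 -244.1  116.6] tcp [ 596.6 -244.2  298.6] tool off mm [ 2.5 -6.  76.6] after turn [ 2.2 -5.9 76.6] twist [0.05 0.17 0.76] [ 0.  -0.5 -0.4] 59.87275933318768 14.3333
pocket_outer 0.83 [429. 193.] [605.6 -82.5  19. ]
bearing_a 0.78 [430. 196.] [608.7 -81.8  19. ]
bearing_a 0.59 [475. 192.] [607.3 -38.   19. ]
tip [ 596.9 -243.4  115.9] tcp [ 596.5 -243.6  297.9] tool off mm [ 2.3 -6.6 75.9] after turn [ 2.1 -6.6 75.9] twist [0.08 0.13 0.58] [-0.9  0.5 -0.5] 75.68466523082608 14.5333
```

Call:
send_rows --rows '[{"offset": [0.001, -0.012, 0.01], "twist": [0, 0, 0.6]}, {"offset": [0.001, 0, 0.018], "twist": [0, 0, 0]}, {"offset": [0, 0, 0.018], "twist": [0, 0, 0]}, {"offset": [0, 0, 0.018], "twist": [0, 0, 0]}, {"offset": [0, 0, 0.008], "twist": [0, 0, 0]}]' --gripper 0.0878

```text
t: 14.95
ee_pos: [595.2, -252.0, 225.1]
orientation: [0.093, 3.134, 0.0]
ft_force: [-1.5, 0.8, 0.3]
width: 87.7
```

```bash
python3 g.py 594 -250 40
```

```text
tip [ 596.4 -252.    43.1] tcp [ 595.2 -252.   225.1] tool off mm [1.4 1.9 3.1] after turn [1.4 1.9 3.1] twist [0.01 0.37 0.24] [-1.5  0.8  0.3] 87.6756870202293 14.95
```

Call:
send_rows --rows '[{"offset": [0.001, 0.008, 0.003], "twist": [0, 0.3, 0.2]}, {"offset": [0, 0.008, 0], "twist": [0, 0, 0]}, {"offset": [0, 0.008, 0], "twist": [0, 0, 0]}, {"offset": [0, 0.008, 0], "twist": [0, 0, 0]}, {"offset": [0, 0.008, 0], "twist": [0, 0, 0]}]'

```text
t: 15.37
ee_pos: [596.4, -207.1, 220.2]
orientation: [-0.096, -3.137, -0.001]
ft_force: [-0.9, -2.9, -2.3]
width: 87.8
```

Call:
send_rows --rows '[{"offset": [0, 0.008, 0], "twist": [0, 0, 0]}, {"offset": [0, 0.008, 0], "twist": [0, 0, 0]}, {"offset": [0, 0.008, 0], "twist": [0, 0, 0]}, {"offset": [0, 0.008, 0], "twist": [0, 0, 0]}, {"offset": [0, 0.008, 0], "twist": [0, 0, 0]}]'

```text
t: 15.78
ee_pos: [599.5, -162.7, 222.4]
orientation: [-0.093, -3.14, 0.002]
ft_force: [-0.1, -2.6, -1.8]
width: 87.7
```

```bash
python3 g.py 605 -72 40
python3 - <<'E'
from h import *
im,d=optics.get_image("wrist");inf=optics.camera_info("wrist");cv2.imwrite("pics/w19.png",im)
for n,z in [("push_post",68),("bearing_a",19)]:
    for q in nets.spot_point("wrist",n)[:3]: print(n,np.round(q["conf"],2),np.round(q["position"]),atz(inf,q["position"],z).round(1))
optics.get_image("side");inf=optics.camera_info("side")
for n,z in [("push_post",68),("bearing_a",19),("plunger",62)]:
    for q in nets.spot_point("side",n)[:3]: print(n,np.round(q["conf"],2),np.round(q["position"]),atz(inf,q["position"],z).round(1))
E
```

```text
tip [ 599.4 -162.9   40.5] tcp [ 599.5 -162.7  222.4] tool off mm [-0.1 90.8  0.3] after turn [ 0.3 90.8  0.4] twist [-0.08 -0.01  0.26] [-0.1 -2.6 -1.8] 87.69901530568139 15.7833
push_post 0.68 [372. 249.] [ 602.4 -100.    68. ]
push_post 0.67 [486. 149.] [551.6 -47.2  68. ]
bearing_a 0.87 [469. 225.] [611.6 -11.3  19. ]
push_post 0.5 [308. 237.] [ 599.8 -114.3   68. ]
plunger 0.88 [300. 178.] [610.5 124.8  62. ]
```

Contact is steady at 2.6 N and the carriage is moving, with about 110 mm left.

Call:
send_rows --rows '[{"offset": [0, 0.009, 0], "twist": [0, 0, 0.2]}, {"offset": [0, 0.009, 0], "twist": [0, 0, 0]}, {"offset": [0, 0.009, 0], "twist": [0, 0, 0]}, {"offset": [0, 0.009, 0], "twist": [0, 0, 0]}, {"offset": [0, 0.009, 0], "twist": [0, 0, 0]}]'

```text
t: 16.55
ee_pos: [602.1, -118.4, 222.4]
orientation: [-0.106, -3.139, 0.004]
ft_force: [-0.5, -3.0, 0.3]
width: 87.5
```

Call:
send_rows --rows '[{"offset": [0, 0.008, 0], "twist": [0, 0, 0]}, {"offset": [0, 0.008, 0], "twist": [0, 0, 0]}, {"offset": [0, 0.007, 0], "twist": [0, 0, 0]}, {"offset": [0, 0.006, 0], "twist": [0, 0, 0]}, {"offset": [0, 0.005, 0], "twist": [0, 0, 0]}]'

```text
t: 16.97
ee_pos: [604.6, -78.6, 222.4]
orientation: [-0.102, -3.139, 0.004]
ft_force: [-0.6, -2.2, 0.5]
width: 88.1
```

Nearing the stop (expected at tool y ≈ -52), so I'm using small steps and watching the force.

Call:
send_rows --rows '[{"offset": [0, 0.004, 0], "twist": [0, 0, 0]}, {"offset": [0, 0.004, 0], "twist": [0, 0, 0]}, {"offset": [0, 0.003, 0], "twist": [0, 0, 0]}, {"offset": [0, 0.003, 0], "twist": [0, 0, 0]}, {"offset": [0, 0.003, 0], "twist": [0, 0, 0]}]'

```text
t: 17.38
ee_pos: [605.8, -59.4, 222.4]
orientation: [-0.101, -3.139, 0.004]
ft_force: [-1.3, -2.3, 0.7]
width: 87.7
```

Call:
send_rows --rows '[{"offset": [0, 0.002, 0], "twist": [0, 0, 0]}, {"offset": [0, 0.002, 0], "twist": [0, 0, 0]}, {"offset": [0, 0.002, 0], "twist": [0, 0, 0]}, {"offset": [0, 0.002, 0], "twist": [0, 0, 0]}, {"offset": [0, 0.002, 0], "twist": [0, 0, 0]}]'

```text
t: 17.8
ee_pos: [606.5, -48.7, 222.4]
orientation: [-0.102, -3.139, 0.004]
ft_force: [-0.9, -2.6, 1.3]
width: 87.4
```

Call:
send_rows --rows '[{"offset": [0, 0.0015, 0], "twist": [0, 0, 0]}, {"offset": [0, 0.0015, 0], "twist": [0, 0, 0]}, {"offset": [0, 0.0015, 0], "twist": [0, 0, 0]}, {"offset": [0, 0.0015, 0], "twist": [0, 0, 0]}, {"offset": [0, 0.0015, 0], "twist": [0, 0, 0]}]'

```text
t: 18.22
ee_pos: [606.9, -43.7, 222.7]
orientation: [-0.098, -3.139, 0.014]
ft_force: [-1.8, -12.4, 3.2]
width: 87.6
```

Run:
```python
from h import *
p,r,o=pose();print(p.round(1),np.round(o["ft_force"],1),o["width"])
for c in ["wrist","side","scene"]:
    im,d=optics.get_image(c);inf=optics.camera_info(c);cv2.imwrite(f"pics/{c}20.png",im)
    for n,z in [("push_post",68),("plunger",62),("bearing_a",19)]:
        for q in nets.spot_point(c,n)[:2]: print(c,n,np.round(q["conf"],2),np.round(q["position"]),atz(inf,q["position"],z).round(1))
```

```text
[606.9 -43.7 222.7] [ -1.8 -12.4   3.2] 87.6294784963918
wrist push_post 0.78 [369. 249.] [609.6  14.6  68. ]
wrist plunger 0.61 [371. 252.] [614.6  18.3  62. ]
wrist bearing_a 0.85 [469. 220.] [615.4 103.7  19. ]
side push_post 0.46 [307. 202.] [616.1  13.4  68. ]
side plunger 0.92 [303. 178.] [619.9 123.1  62. ]
scene push_post 0.67 [236. 220.] [610.8   7.3  68. ]
scene plunger 0.81 [263. 240.] [610.2 118.3  62. ]
scene bearing_a 0.73 [268. 253.] [620.3 146.5  19. ]
scene bearing_a 0.3 [248. 195.] [490.5 -44.8  19. ]
```

Force has jumped to 12 N, which should be the stop. One more tiny push will confirm it before I back off.

Call:
send_rows --rows '[{"offset": [0, 0.0015, 0], "twist": [0, 0, 0]}, {"offset": [0, 0.0015, 0], "twist": [0, 0, 0]}, {"offset": [0, 0, 0], "twist": [0, 0, 0]}, {"offset": [0, 0, 0], "twist": [0, 0, 0]}, {"offset": [0, -0.002, 0], "twist": [0, 0, 0]}]'

```text
t: 19.23
ee_pos: [606.8, -45.3, 222.8]
orientation: [-0.1, -3.139, 0.018]
ft_force: [0.6, -1.3, -0.4]
width: 87.9
```

Call:
send_rows --rows '[{"offset": [0, -0.008, 0], "twist": [0, 0, 0]}, {"offset": [0, -0.02, 0], "twist": [0, 0, 0]}, {"offset": [0, -0.03, -0.01], "twist": [0, 0, 0]}, {"offset": [0, -0.03, -0.03], "twist": [0, 0, 0]}, {"offset": [0, -0.02, -0.03], "twist": [0, 0, 0]}]'

```text
t: 19.65
ee_pos: [598.2, -151.6, 288.8]
orientation: [-0.087, -3.128, 0.011]
ft_force: [0.7, 0.5, 0.2]
width: 87.7
```

Call:
send_rows --rows '[{"offset": [0, 0, -0.03], "twist": [0, 0, 0]}, {"offset": [0, 0, -0.03], "twist": [0, 0, 0]}, {"offset": [0, 0, -0.02], "twist": [0, 0, 0]}, {"offset": [0, 0, 0], "twist": [0, 0, 0]}, {"offset": [0, 0, 0], "twist": [0, 0, 0]}]'

```text
t: 20.07
ee_pos: [599.3, -158.4, 378.0]
orientation: [-0.098, -3.136, 0.013]
ft_force: [0.3, -0.1, -0.3]
width: 88.0
```

Run:
```python
from h import *
p,r,o=pose();print(p.round(1),np.round(o["ft_force"],1),o["width"])
ims=[]
for c in ["wrist","side","scene"]:
    im,d=optics.get_image(c);inf=optics.camera_info(c);cv2.imwrite(f"pics/{c}21.png",im);ims.append(im)
    for n,z in [("push_post",68),("plunger",62),("bearing_a",19),("yoyo",0),("pad_seater",0),("jar",0),("oil",0)]:
        for q in nets.spot_point(c,n)[:2]:
            if q["conf"]>.45: print(c,n,np.round(q["conf"],2),np.round(q["position"]),atz(inf,q["position"],z).round(1))
crop=ims[1][150:290,220:360]
cv2.imwrite("pics/fin.png",np.hstack([cv2.resize(ims[0],(480,360)),cv2.resize(crop,(320,360),interpolation=cv2.INTER_CUBIC)]))
```

```text
[ 599.3 -158.4  378. ] [ 0.3 -0.1 -0.3] 88.04794112217067
wrist push_post 0.65 [419. 188.] [609.5  14.7  68. ]
wrist bearing_a 0.79 [468. 182.] [617.3 103.7  19. ]
wrist pad_seater 0.93 [132.  23.] [ 404.1 -299.9    0. ]
wrist jar 0.88 [100. 207.] [ 627.6 -384.5    0. ]
wrist oil 0.77 [84. 83.] [ 465.9 -371.9    0. ]
side push_post 0.54 [306. 203.] [613.4  12.4  68. ]
side plunger 0.98 [305. 180.] [624.8 113.7  62. ]
side yoyo 0.54 [214. 171.] [338.5 245.    0. ]
side pad_seater 0.75 [234. 319.] [ 395.9 -299.4    0. ]
side jar 0.78 [330. 349.] [ 614.4 -388.3    0. ]
side jar 0.7 [234. 322.] [ 395.6 -306.5    0. ]
side oil 0.58 [267. 344.] [ 470.9 -367.1    0. ]
scene push_post 0.67 [238. 219.] [604.2   7.2  68. ]
scene plunger 0.84 [265. 242.] [611.  126.2  62. ]
scene yoyo 0.63 [211. 147.] [ 405.9 -298.4    0. ]
scene yoyo 0.61 [337. 215.] [351.6 242.2   0. ]
scene pad_seater 0.62 [212. 146.] [ 398.  -297.7    0. ]
scene jar 0.8 [156. 171.] [ 616.2 -381.1   -0. ]
scene jar 0.61 [363. 298.] [545.9 465.8   0. ]
scene oil 0.6 [340. 213.] [337.4 247.8   0. ]
```

View pics/fin.png

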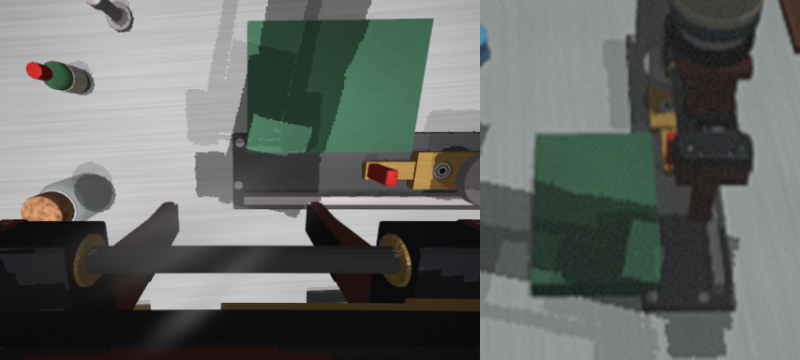

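```bash
python3 -c "
from workcell import ctrl
print(ctrl.close_job())"
```

```text
the job is handed in; nothing more can be done
None
```

I loaded both bearings, pushed the carriage to its stop and handed the job in at about 20 s on the robot clock. No verdict is reported.

**Bearings:** I gripped each one lightly, slid it across the deck and released it over its pocket. Depth put both tops at about z = 26 mm, flat and 1 mm proud, as they should be when seated.

**Carriage:** I pushed it by the red post's -y face with the back of the open finger. The force was a steady 2.5 N or so, then jumped to 12 N. The post had travelled about 179 mm.

**Last check:** The deck was empty and one bearing was visible in the outer pocket. The inner pocket is hidden under the plunger, so I couldn't see that bearing after the push. The robot was clear of everything. The jar, oil bottle, pad seater and yo-yo were where they started, within the detection noise of roughly 15 mm. I didn't re-measure the screwdriver, but the arm never went near it.

**Disagreements:**
- My first wrist picture was measured against a camera pose that was still settling and was 5 mm off. I retook it before acting.
- The gripper read 20.4 mm on the 22 mm bearings, but the picture showed a proper flat grip.
- The networks' plunger and post positions varied by several millimetres between cameras, so I judged the stop by force and travel.

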